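Make up two idler-gear kits from the bench stock

ROBOT

A 7-joint arm with a two-finger parallel gripper is mounted at the origin on a cart in front of the work surface, level with it; the furniture and walls round the work are solid. World frame = base frame: x ahead of the robot, y to its left, z up, the work surface at z = 0. Lengths are in m, angles in rad, forces in N, time in s.
With the tool pointing down it reaches from about 0.4 to 0.85 m from the base axis. Payload 6.9 kg.
Tool frame: the origin (TCP) lies at the very end of the fingers, on their centre line; the grasp point (between the pads) lies 19 mm behind it; y points along the fingers, z is the direction in which the jaws open and shut, and the axes are right-handed (so a half turn about y gives the same grasp; the last joint's range is limited). The gripper opens to 85 mm and grips with 20 to 120 N. Pads are 22 mm wide; open, the fingers measure 114 mm over their backs; the gripper's body (76 mm by 85 mm) begins 54 mm behind the grasp point. The pads swing forward as they close: fully open they stand 13 mm farther back than shut.
Start: joints at [1.431, 0.507, -0.238, 1.5, 0.126, 1.149, -0.155], TCP at [0.152, -0.606, 0.231] pointing down, gripper open.
Joint ranges: [-3.08, 3.08], [-0.24, 2.05], [-1.43, 1.35], [0, 2.5], [-1.52, 4.66], [0.17, 1.96], [-2.89, 2.89]. Speed limits (rad/s): [2.39, 2.39, 3.14, 3.14, 3.14, 3.14, 3.14].

INTERFACE

Orientations are given as [roll, pitch, yaw] about the fixed x, y, z axes, in that order (R = Rz(yaw) Ry(pitch) Rx(roll)).
In Python, from cell import sense, camera, close_job gives the robot as it stands. The module is installed in compiled form; this text tells all that it offers.
- The arm moves only by the tool servo_tool, never from a script. Its argument "series" is a list of rows, each a list of 3 entries, a list of its own where there are three numbers: the shift along the world's x, y, z in mm, then the turn, a rotation vector about the world's x, y, z in degrees, then the opening, from 0 (shut) to 1 (fully open). A call has exactly 10 rows; each row shifts and turns the commanded pose from where the row before left it; what a row does not reach is not made up. A row lasts 1/10 s, in which the tool goes at most 50 mm and 8.59 degrees, less where a joint would pass 70% of its speed; a pose out of reach is approached as far as the arm can. A call with a gripper value outside its range is refused whole. The fingers move at their own pace and stop on an object; "grip_force" is the grip in N (left out, the last holds). Time passes only in rows, so rows that do not move let the fingers close, or fill a call up. It gives the time, the measured TCP pose, the force and the opening at its end, in the units of the state.
- sense(): the state, without advancing time (a new reading comes with each control period).
- camera(name): name is "scene" or "top" or "wrist"; returns a dict with "frame" (384x512x3 uint8, blue, green, red), "range_z" (384x512 float32, m along the optical axis (not along the pixel's ray), 0 where there is no reading), "camera_matrix" (3x3 intrinsics, pixels), "eye" and "orientation" of the camera in the world; the wrist camera has in their place "T_tool_cam" (4x4, takes a point from camera to tool coordinates, whose origin is the TCP and whose axes are the tool frame's). Camera axes: x right, y up, looking along -z (the intrinsics and any distortion apply to the point x, -y, -z); pixel columns grow to the right and rows downward; lengths in m; the calibration is good to about 2 mm. The wrist camera is an equidistant fisheye: a pixel r from the principal point sees the ray r / f radians off the axis. A picture is of the moment at which its call begins: read the wrist's pose just before it.
- close_job(): hands the job in, once; it reports no verdict.
The state is a dict: "clock": time; "joint_positions": joint angles; "dq": joint speeds; "effort": joint torques, N m; "tool_pos": TCP position; "tool_rot": TCP orientation; "wrist_force": force on the tool from outside, world axes, zero at the start; "ft_torque": the same for the moment, N m; "gripper_width": finger opening in m.
Only numpy, scipy, OpenCV 4.12 (cv2) and the standard library are available. Lean on these libraries where they do the work, as an engineer would, in place of code of your own. Each camera call takes 0.05 s, during which the arm holds its last target.

TASK

Make up the two idler-gear kits from the parts lying on the bench. On the board with the blue pockets, set the large bright gear in the big round pocket, the ball bearing in the smaller round pocket and the long bolt in the slot; on the board with the green pockets, set the small dark gear in the round pocket and the short bolt in the slot. Each part must end up lying fully down on the floor of its own pocket, gears with the hub up, and bolts lying along their slots, either way round.

Things in the scene. Friction and masses are not known exactly. Their poses are not given: they have to be found in the camera images.
- large_kit_tray: Grey kit board with BLUE pocket floors, 162 x 184 x 11 mm. Fixed, left or right of the stock. Origin: centre of the underside, on the bench; z up, x away from the robot (yaw within 0.2). Pockets 6 mm deep (floor at z = 5 mm): for the large gear, round, 80 mm wide, at x 30, y 42 mm; for the bearing, round, 68 mm wide, at x 30, y -44 mm; for the long bolt, slot 118 mm along y, 44 mm along x, at x -44, y 0 mm.
- small_kit_tray: Grey kit board with GREEN pocket floors, 150 x 112 x 11 mm. Fixed, left or right of the stock. Origin: centre of the underside, on the bench; z up, x away from the robot (yaw within 0.2). Pockets 6 mm deep (floor at z = 5 mm): for the small gear, round, 64 mm wide, at x 32, y 0 mm; for the short bolt, slot 78 mm along y, 44 mm along x, at x -36, y 0 mm (too short for the long bolt).
- large_gear_centre (a point): Large bright steel spur gear with a raised hub, lying flat, hub up. 64 mm over the teeth, rim 14 mm high; hub 32 mm wide, up to 22 mm; 0.26 kg. Site: on the axis, half-way up (11 mm above its underside); z up. Take it across the outside in any direction.
- small_gear_centre (a point): Small dark, rusty spur gear with a raised hub, lying flat, hub up. 48 mm over the teeth, rim 12 mm high; hub 24 mm wide, up to 20 mm; 0.14 kg. Site: on the axis, half-way up (10 mm above its underside); z up. Take it across the outside in any direction.
- bearing_centre (a point): Bright ball bearing with a black seal ring and smooth outside, lying flat. 52 mm wide, 15 mm high; 0.12 kg. Site: on the axis, half-way up (7.5 mm above its underside); z up. Take it across the outside in any direction.
- long_bolt_centre (a point): Long steel hex bolt, lying down. 100 mm long: shank 90 mm long, 16 mm thick; hex head 10 mm high, 24 mm over flats, 28 mm over corners; 0.18 kg. Site: at mid-length on the axis, 10 mm above what it lies on; the fingers close on the shank here. x: from head to tip, at the start within 0.5 rad of world y; z up.
- short_bolt_centre (a point): Short steel hex bolt, lying down. 60 mm long: shank 50 mm long, 16 mm thick; hex head 10 mm high, 24 mm over flats, 28 mm over corners; 0.12 kg. Site: at mid-length on the axis, 10 mm above what it lies on; the fingers close on the shank here. x: from head to tip, at the start within 0.5 rad of world y; z up.
Things that resemble listed ones, but are neither listed nor needed, are in the scene too. What is shaped like the part that bears small_gear_centre but orange or turquoise is not meant.

How it is judged:
By the outcome, as a careful person would: the job done as asked, in the order asked, and still so for the second after the job is handed in, with the robot touching nothing.
It also fails if it takes over 106 s, if anything falls off the work surface, if the arm or the gripper's body presses on something with over 40 N, if the wrist force passes 120 N, or if a joint passes its speed limit or range.

## Working session

There is one attempt and no reset: what is moved stays moved. The work goes in short steps, Python scripts to look and compute and a tool call to move; the robot and the scene stay as the last step left them, time stands still between calls to the robot, and variables do not carry over. Pictures are saved under pics/ and viewed, and the job is handed in when it is done.

Besides the shell and the picture viewer there is one more tool, called after "Call:" as a command line: name --argument value ..., lists and objects as JSON in quotes. servo_tool: Moves the arm, as the interface text tells. Its arguments: {"type":"object","properties":{"series":{"type":"array","items":{"type":"array"}},"grip_force":{"type":"number"}},"required":["series"]}

```bash
mkdir -p pics; ls
cat > h.py <<'E'
import numpy as np,cv2,pickle
from cell import sense,camera,close_job
def grab(n,tag):
    s=sense(); c=camera(n); c['s']=s
    pickle.dump(c,open(f'pics/{tag}.pkl','wb')); cv2.imwrite(f'pics/{tag}.png',c['frame']); return c
E
python3 - <<'E'
from h import *
s=sense(); print({k:np.round(v,3) for k,v in s.items()})
for n in('scene','top','wrist'):
    c=grab(n,n+'0'); print(n,c['camera_matrix'],c.get('eye'),c.get('orientation'),c.get('T_tool_cam'),[k for k in c])
E
```

```text
pics
{'clock': np.float64(0.0), 'joint_positions': array([ 1.431,  0.508, -0.238,  1.501,  0.126,  1.149, -0.155]), 'dq': array([ 0.001,  0.   , -0.001,  0.   , -0.   ,  0.001,  0.   ]), 'effort': array([-1.0000e-03, -6.2061e+01, -2.1870e+00, -2.4966e+01,  1.3000e-02,
        1.2000e-02,  0.0000e+00]), 'tool_pos': array([ 0.152, -0.606,  0.23 ]), 'tool_rot': array([-1.573, -0.   , -2.896]), 'wrist_force': array([-0.342,  0.294,  0.431]), 'ft_torque': array([ 0.025,  0.017, -0.025]), 'gripper_width': np.float64(0.085)}
scene [[467.00752249   0.         253.9582957 ]
 [  0.         467.00752249 193.72883603]
 [  0.           0.           1.        ]] [-0.0113696   0.74735115  0.62969404] [ 1.05711075 -0.01762493 -2.60797302] None ['frame', 'range_z', 'camera_matrix', 'eye', 'orientation', 's']
top [[463.01167042   0.         261.89403302]
 [  0.         463.01167042 194.2192151 ]
 [  0.           0.           1.        ]] [ 0.3132022  -0.12947984  1.1914102 ] [ 0.15923794 -0.00738702 -1.56571069] None ['frame', 'range_z', 'camera_matrix', 'eye', 'orientation', 's']
wrist [[297.31863964   0.         257.07799109]
 [  0.         297.31863964 192.47097945]
 [  0.           0.           1.        ]] None None [[ 7.06896092e-04 -9.61108438e-01 -2.76170365e-01 -7.04342629e-02]
 [ 6.16696924e-04  2.76170801e-01 -9.61108375e-01 -1.41986164e-01]
 [ 9.99999560e-01  5.09090340e-04  7.87936678e-04 -8.00199096e-04]
 [ 0.00000000e+00  0.00000000e+00  0.00000000e+00  1.00000000e+00]] ['frame', 'range_z', 'camera_matrix', 'T_tool_cam', 's']
```

View pics/top0.png

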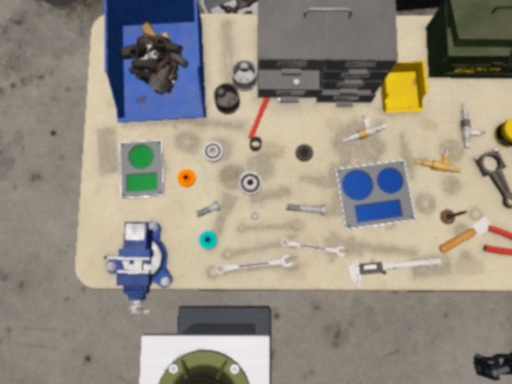

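View pics/scene0.png

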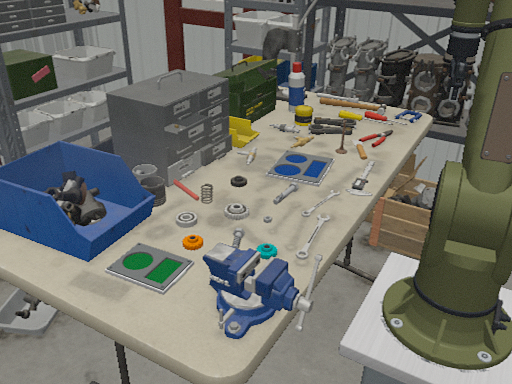

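View pics/wrist0.png

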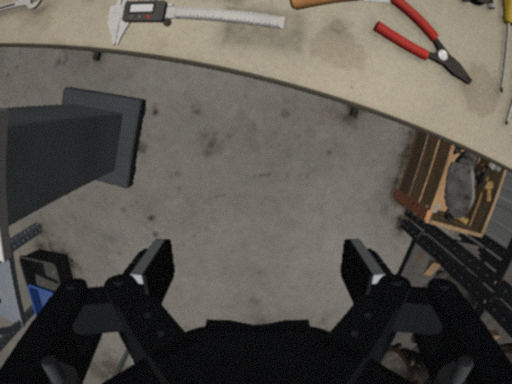

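Run:
```python
from h import *
f=pickle.load(open('pics/top0.pkl','rb'))['frame']
cv2.imwrite('pics/top0z.png',cv2.resize(f[125:280,110:310],None,fx=4,fy=4,interpolation=cv2.INTER_CUBIC)[:600])
cv2.imwrite('pics/top0y.png',cv2.resize(f[130:260,270:430],None,fx=4,fy=4,interpolation=cv2.INTER_CUBIC))
```

```text
(no output)
```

View pics/top0z.png

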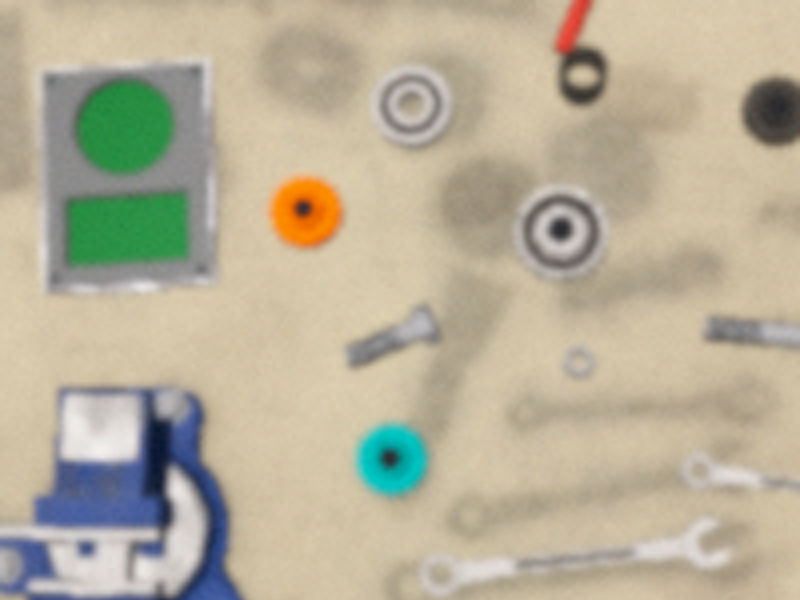

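View pics/top0y.png

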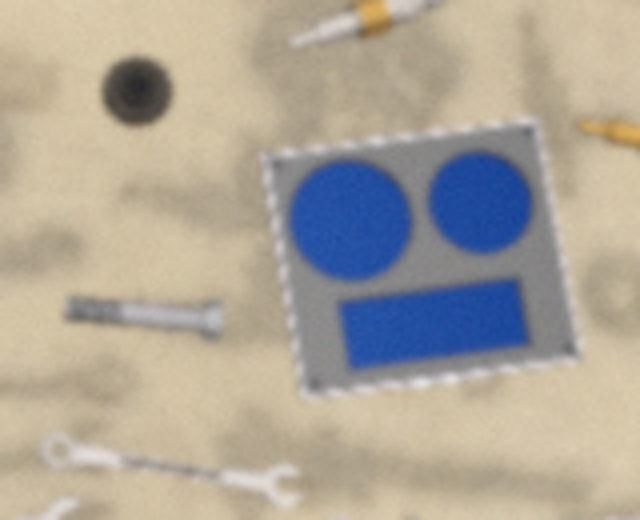

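```bash
cat >> h.py <<'E'
from scipy.spatial.transform import Rotation as Ro
def ray_plane(c,u,v,z):
    K=c['camera_matrix']; R=Ro.from_euler('xyz',c['orientation']).as_matrix() 
    d=R@np.array([(u-K[0,2])/K[0,0],-(v-K[1,2])/K[1,1],-1.]); e=np.array(c['eye'])
    return e+d*(z-e[2])/d[2]
def depth_pt(c,u,v):
    K=c['camera_matrix']; R=Ro.from_euler('xyz',c['orientation']).as_matrix()
    z=c['range_z'][int(round(v)),int(round(u))]
    return np.array(c['eye'])+R@(z*np.array([(u-K[0,2])/K[0,0],-(v-K[1,2])/K[1,1],-1.]))
E
python3 - <<'E'
from h import *
c=pickle.load(open('pics/top0.pkl','rb'))
print(depth_pt(c,230,240),depth_pt(c,330,180), depth_pt(c,165,215))
a=0.375
P=dict(bearing=(213,151.5,.015),lg=(250,182.7,.022),sg=(304,152.7,.02),sbh=(219.5,205.5,.012),sbt=(197.5,213.7,.01),lbh=(325.2,209.7,.012),lbt=(286.5,207,.01),
Lg=(357.7,185,.005),Lb=(390.2,180.7,.005),Ls=(378.7,211,.005),Sg=(141.5,156.5,.005),Ss=(142,182.2,.005))
for k,(u,v,z) in P.items():
    p=ray_plane(c,u-a,v-a,z); print(k,np.round(p*1000,1),np.round(depth_pt(c,u,v)[2]*1000,1))
# colour centroid
h=cv2.cvtColor(c['frame'],cv2.COLOR_BGR2HSV)
for nm,lo,hi,b in (('blue',(105,150,80),(125,255,255),(150,235,330,420)),('green',(50,100,60),(85,255,255),(135,200,115,170))):
    m=cv2.inRange(h,lo,hi); mm=np.zeros_like(m); mm[b[0]:b[1],b[2]:b[3]]=m[b[0]:b[1],b[2]:b[3]]
    n,_,st,ce=cv2.connectedComponentsWithStats(mm)
    for i in range(1,n):
        if st[i,4]>50: print(nm,st[i],ce[i],np.round(ray_plane(c,*ce[i],.005)*1000,1))
E
```

```text
[ 0.38527074 -0.0560389  -0.00147497] [ 0.54390132 -0.31604393 -0.00224213] [ 0.44881414  0.11305666 -0.00151578]
bearing [615.3  -8.   15. ] 1.3
lg [ 531.8 -105.5   22. ] 16.5
sg [ 612.5 -245.2   20. ] 17.6
sbh [473.6 -27.5  12. ] 4.1
sbt [452.3  28.6  10. ] 13.4
lbh [ 464.4 -299.1   12. ] -1.3
lbt [ 471.  -199.8   10. ] 15.4
Lg [ 530.7 -386.     5. ] 2.5
Lb [ 542.7 -471.4    5. ] 1.7
Ls [ 462.7 -438.5    5. ] 7.8
Sg [603.1 180.2   5. ] 4.6
Ss [534.5 175.8   5. ] 6.3
blue [378 169  24  24 458] [389.5        180.31441048] [ 542.7 -470.6    5. ]
blue [343 171  29  28 647] [357.08346213 184.65224111] [ 530.6 -385.4    5. ]
blue [356 201  45  20 673] [377.86627043 210.448737  ] [ 463.2 -437.3    5. ]
green [129 145  24  23 425] [140.83529412 156.24941176] [602.7 181.    5. ]
green [127 174  30  17 473] [141.42071882 181.82029598] [534.5 176.3   5. ]
```

Call:
servo_tool --series '[[[15,18,0],[0,0,5],1],[[28,36,-5],[0,0,7.6],1],[[28,36,-5],[0,0,7.6],1],[[28,36,-5],[0,0,7.6],1],[[28,36,-5],[0,0,7.6],1],[[28,36,-5],[0,0,7.6],1],[[28,36,-5],[0,0,7.6],1],[[28,36,-5],[0,0,7.6],1],[[28,36,-5],[0,0,7.6],1],[[28,36,-5],[0,0,7.6],1]]' --grip_force 60

```text
clock: 1.15
tool_pos: [0.4198, -0.2628, 0.1861]
tool_rot: [-1.571, -0.0, -1.61]
wrist_force: [0.4, -0.3, -0.3]
gripper_width: 0.0851
```

```bash
cat >> h.py <<'E'
def wT(c):
    s=c['s']; T=np.eye(4); T[:3,:3]=Ro.from_euler('xyz',s['tool_rot']).as_matrix(); T[:3,3]=s['tool_pos']; return T@c['T_tool_cam']
def wray(c,u,v):
    K=c['camera_matrix']; x=(u-K[0,2])/K[0,0]; y=(v-K[1,2])/K[1,1]; t=np.hypot(x,y); k=np.sin(t)/t if t>0 else 1
    return np.array([x*k,-y*k,-np.cos(t)])
def wplane(c,u,v,z):
    T=wT(c); d=T[:3,:3]@wray(c,u,v); e=T[:3,3]; return e+d*(z-e[2])/d[2]
def wdepth(c,u,v,tool=False):
    d=wray(c,u,v); d=d/-d[2]*c['range_z'][int(round(v)),int(round(u))]; T=c['T_tool_cam'] if tool else wT(c)
    return (T@np.r_[d,1])[:3]
E
python3 - <<'E'
from h import *
c=grab('wrist','w1'); cv2.imwrite('pics/w1z.png',cv2.resize(c['frame'],(800,600)))
for u,v in((165,245),(150,262),(345,245),(150,250),(365,262)): print(u,v,np.round(wdepth(c,u,v,True)*1000,1))
E
```

```text
165 245 [-11.2 -21.9 -42.7]
150 262 [-11.9 -39.7 -44. ]
345 245 [ -8.1 -15.6  42.8]
150 250 [-11.3 -27.7 -48.2]
365 262 [-12.  -40.   44.3]
```

View pics/w1z.png

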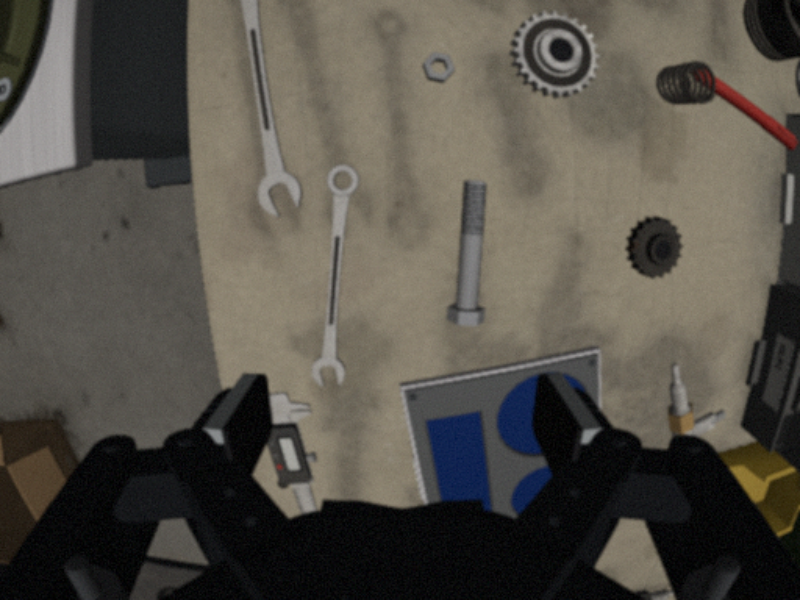

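Run:
```python
from h import *
c=pickle.load(open('pics/w1.pkl','rb'))
for n,u,v,z in(('lg',558,52,.018),('lghub',561,49,.022),('sg',655,247,.012),('sghub',661,249,.02),('lbh',467,318,.012),('lbt',475,181,.01)):
    print(n,np.round(wplane(c,u*.64,v*.64,z)*1000,1))
```

```text
lg [ 532.8 -108.4   18. ]
lghub [ 533.7 -107.1   22. ]
sg [ 613.9 -247.5   12. ]
sghub [ 614.7 -247.6   20. ]
lbh [ 465.5 -297.3   12. ]
lbt [ 472.4 -200.1   10. ]
```

Call:
servo_tool --series '[[[28,39,-15],[0,0,0],1],[[28,39,-20],[0,0,0],1],[[28,39,-20],[0,0,0],1],[[29,39.5,-20],[0,0,0],1],[[0,0,-30],[0,0,0],1],[[0,0,-30],[0,0,0],1],[[0,0,-25],[0,0,0],1],[[0,0,-15],[0,0,0],1],[[0,0,-11],[0,0,0],1],[[0,0,0],[0,0,0],0.9]]'

```text
clock: 2.2
tool_pos: [0.5273, -0.1132, 0.0018]
tool_rot: [-1.573, 0.0, -1.615]
wrist_force: [-0.2, 0.6, -0.4]
gripper_width: 0.0771
```

Call:
servo_tool --series '[[[0,0,0],[0,0,0],0.5],[[0,0,0],[0,0,0],0.5],[[0,0,0],[0,0,0],0.5],[[0,0,0],[0,0,0],0.5],[[0,0,0],[0,0,0],0.5],[[0,0,0],[0,0,0],0.5],[[0,0,5],[0,0,0],0.5],[[0,0,15],[0,0,0],0.5],[[0,0,30],[0,0,0],0.5],[[0,0,20],[0,0,0],0.5]]'

```text
clock: 3.2
tool_pos: [0.5281, -0.1132, 0.0749]
tool_rot: [-1.57, -0.0, -1.615]
wrist_force: [1.0, -0.3, -2.3]
gripper_width: 0.0602
```

Run:
```python
from h import *
c=grab('wrist','w2'); cv2.imwrite('pics/w2z.png',cv2.resize(c['frame'][130:384,90:430],None,fx=2.2,fy=2.2))
```

```text
(no output)
```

View pics/w2z.png

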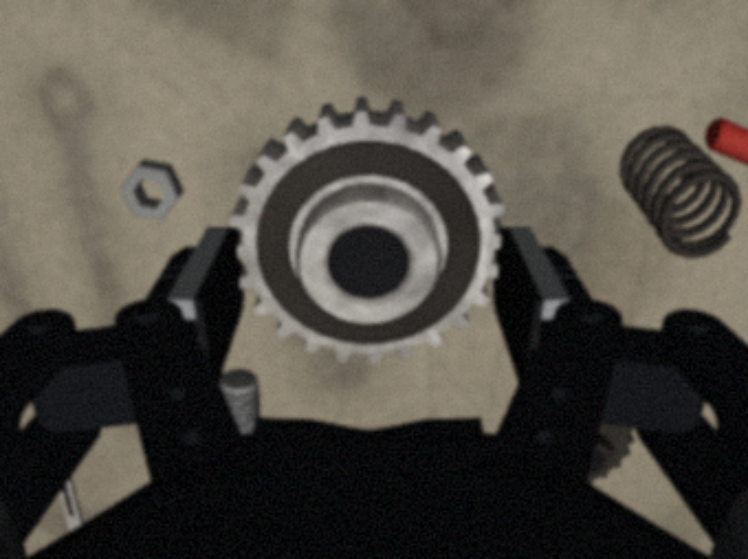

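Run:
```python
from h import *
c=pickle.load(open('pics/w2.pkl','rb')); print(c['s']['tool_pos'])
print(wplane(c,257.2,244.5,.095), wdepth(c,257.2,245), wdepth(c,285,250))
```

```text
[ 0.52814514 -0.11315852  0.07493768]
[ 0.52870326 -0.10172986  0.095     ] [ 0.52859004 -0.10437986  0.09011201] [ 0.54166248 -0.10729337  0.09096289]
```

Call:
servo_tool --series '[[[0,-25,0],[0,0,0],0.5],[[0,-45,0],[0,0,0],0.5],[[1,-45,0],[0,0,0],0.5],[[1,-45,0],[0,0,0],0.5],[[0,-45,0],[0,0,0],0.5],[[0,-45,0],[0,0,0],0.5],[[0,-30,0],[0,0,0],0.5],[[0,0,-15],[0,0,0],0.5],[[0,0,-15],[0,0,0],0.5],[[0,0,0],[0,0,0],0.5]]'

```text
clock: 4.25
tool_pos: [0.5285, -0.3908, 0.0402]
tool_rot: [-1.575, 0.003, -1.613]
wrist_force: [0.3, 0.9, -2.8]
gripper_width: 0.0601
```

Run:
```python
from h import *
c=grab('wrist','w3'); cv2.imwrite('pics/w3z.png',cv2.resize(c['frame'][130:384,90:430],None,fx=2.2,fy=2.2))
c=grab('top','t3'); cv2.imwrite('pics/t3z.png',cv2.resize(c['frame'][100:260,270:430],None,fx=3,fy=3))
```

```text
(no output)
```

View pics/w3z.png

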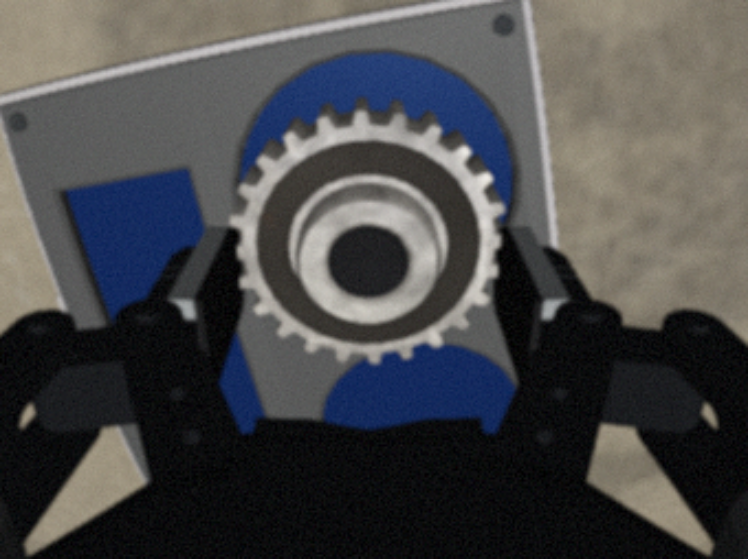

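```bash
cat >> h.py <<'E'
def circ(P):
    P=np.array(P)[:,:2]; A=np.c_[2*P,np.ones(len(P))]; s=np.linalg.lstsq(A,(P**2).sum(1),rcond=None)[0]; return s[:2],np.sqrt(s[2]+s[:2]@s[:2])
E
python3 - <<'E'
from h import *
c=pickle.load(open('pics/w3.pkl','rb'))
px=[(372,50),(300,71),(440,65),(243,155),(514,185),(262,108),(485,100)]
for z in(.011,.005): print(circ([wplane(c,90+u/2.2-.3,130+v/2.2-.3,z) for u,v in px]))
px=[(362,98),(328,104),(397,101),(268,150),(295,122),(430,115),(460,135),(484,160)]
print(circ([wplane(c,90+u/2.2-.3,130+v/2.2-.3,.040-.0018+.0) for u,v in px]), c['s']['tool_pos'])
print(circ([wplane(c,90+u/2.2-.3,130+v/2.2-.3,.040-.0018+.003) for u,v in px]), c['s']['tool_pos'])
E
```

```text
(array([ 0.53117857, -0.38340437]), np.float64(0.03869150595534186))
(array([ 0.53114334, -0.38561114]), np.float64(0.04004587907068717))
(array([ 0.52955849, -0.38211268]), np.float64(0.030220693620724586)) [ 0.52854698 -0.39077954  0.04018225]
(array([ 0.52961313, -0.38082805]), np.float64(0.02959199959477896)) [ 0.52854698 -0.39077954  0.04018225]
```

View pics/t3z.png

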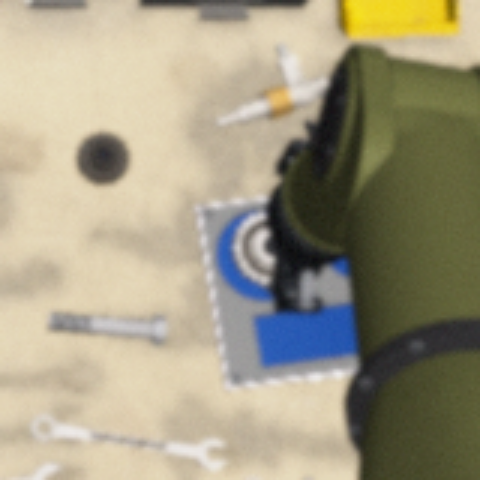

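Call:
servo_tool --series '[[[1,-2,-12],[0,0,0],0.5],[[0,0,-10],[0,0,0],0.5],[[0,0,-6],[0,0,0],0.5],[[0,0,-4],[0,0,0],0.5],[[0,0,0],[0,0,0],0.5],[[0,0,0],[0,0,0],0.9],[[0,0,0],[0,0,0],0.9],[[0,0,0],[0,0,0],0.9],[[0,0,20],[0,0,0],0.9],[[0,0,40],[0,0,0],0.9]]'

```text
clock: 5.35
tool_pos: [0.5292, -0.3943, 0.0689]
tool_rot: [-1.576, 0.003, -1.615]
wrist_force: [-0.3, -0.6, 0.6]
gripper_width: 0.0765
```

Call:
servo_tool --series '[[[6,25,15],[0,0,0],0.9],[[10,45,0],[0,0,0],0.9],[[10,45,0],[0,0,0],0.9],[[10,45,0],[0,0,0],0.9],[[10,45,0],[0,0,0],0.9],[[10,45,0],[0,0,0],0.9],[[10,45,0],[0,0,0],0.9],[[10,45,0],[0,0,0],0.9],[[10,40,0],[0,0,0],0.9],[[0,0,-10],[0,0,0],0.9]]'

```text
clock: 6.35
tool_pos: [0.6194, -0.0057, 0.0782]
tool_rot: [-1.566, 0.006, -1.605]
wrist_force: [0.0, 1.0, 0.8]
gripper_width: 0.0768
```

Run:
```python
from h import *
c=grab('wrist','w4'); cv2.imwrite('pics/w4z.png',cv2.resize(c['frame'],None,fx=1.5,fy=1.5)); print(c['s']['tool_pos'])
c=grab('top','t4'); cv2.imwrite('pics/t4z.png',cv2.resize(c['frame'][100:260,270:430],None,fx=3.5,fy=3.5))
```

```text
[ 0.61936002 -0.00573847  0.0782264 ]
```

View pics/w4z.png

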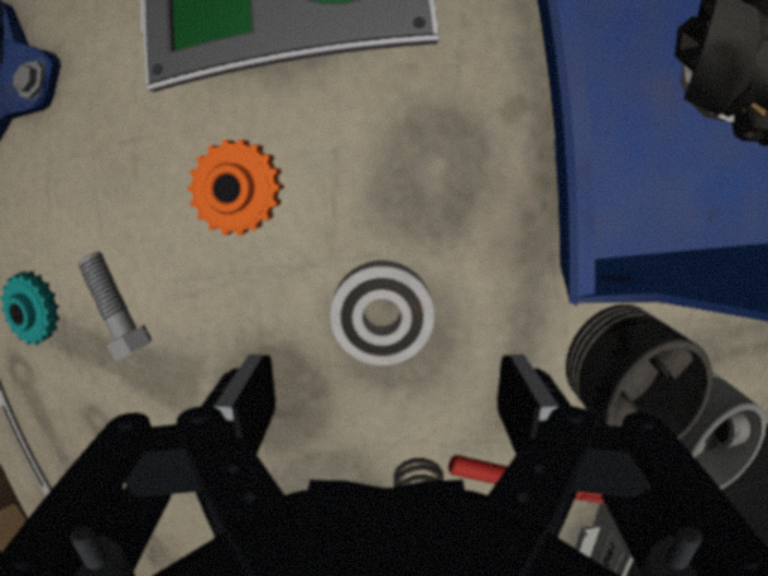

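View pics/t4z.png

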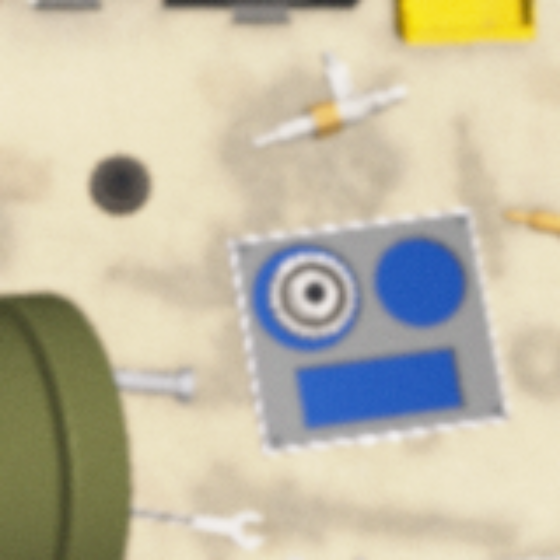

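Run:
```python
from h import *
c=pickle.load(open('pics/w4.pkl','rb'))
print(wplane(c,382/1.5,313/1.5,.015)); 
px=[(331,315),(434,315),(382,262),(382,366),(346,350),(418,350)]
print(circ([wplane(c,u/1.5,v/1.5,.015) for u,v in px]))
for u,v in((575,345),(600,310),(570,370),(640,430),(430,480)): print(wdepth(c,u/1.5,v/1.5))
```

```text
[ 0.61795037 -0.00550252  0.015     ]
(array([ 0.61804069, -0.00694727]), np.float64(0.0259736788906572))
[ 0.72471818 -0.03244083  0.00562355]
[ 7.41387645e-01 -1.45704239e-02 -2.14635208e-04]
[ 0.72132296 -0.04547737  0.01027348]
[0.68101072 0.00443974 0.14142765]
[0.62818413 0.00522669 0.15128301]
```

Call:
servo_tool --series '[[[-1,-1,-25],[0,0,0],0.9],[[0,0,-30],[0,0,0],0.9],[[0,0,-15],[0,0,0],0.9],[[0,0,-8],[0,0,0],0.7],[[0,0,0],[0,0,0],0.4],[[0,0,0],[0,0,0],0.4],[[0,0,0],[0,0,0],0.4],[[0,0,0],[0,0,0],0.4],[[0,0,0],[0,0,0],0.4],[[0,0,0],[0,0,0],0.4]]'

```text
clock: 7.45
tool_pos: [0.6163, -0.0161, -0.0017]
tool_rot: [-1.57, 0.0, -1.615]
wrist_force: [-1.0, -0.4, -1.4]
gripper_width: 0.0496
```

Call:
servo_tool --series '[[[0,0,10],[0,0,0],0.4],[[0,0,30],[0,0,0],0.4],[[-3,-20,30],[0,0,0],0.4],[[-8,-45,0],[0,0,0],0.4],[[-8,-45,0],[0,0,0],0.4],[[-8,-45,0],[0,0,0],0.4],[[-8,-45,0],[0,0,0],0.4],[[-8,-45,0],[0,0,0],0.4],[[-8,-45,0],[0,0,0],0.4],[[-8,-45,0],[0,0,0],0.4]]'

```text
clock: 8.45
tool_pos: [0.5566, -0.353, 0.0689]
tool_rot: [-1.57, -0.0, -1.615]
wrist_force: [1.0, 0.5, -0.8]
gripper_width: 0.0497
```

Call:
servo_tool --series '[[[-6,-45,0],[0,0,0],0.4],[[-6,-45,0],[0,0,0],0.4],[[-2,-25,0],[0,0,0],0.4],[[0,-11,-10],[0,0,0],0.4],[[0,0,-10],[0,0,0],0.4],[[0,0,-5],[0,0,0],0.4],[[0,0,0],[0,0,0],0.4],[[0,0,0],[0,0,0],0.4],[[0,0,0],[0,0,0],0.4],[[0,0,0],[0,0,0],0.4]]'

```text
clock: 9.45
tool_pos: [0.5436, -0.4768, 0.0436]
tool_rot: [-1.57, -0.0, -1.614]
wrist_force: [0.4, 0.5, -1.1]
gripper_width: 0.0496
```

Run:
```python
from h import *
c=grab('wrist','w5'); cv2.imwrite('pics/w5z.png',cv2.resize(c['frame'][130:384,90:430],None,fx=2.2,fy=2.2)); print(c['s']['tool_pos'])
```

```text
[ 0.54364671 -0.47675767  0.04362573]
```

View pics/w5z.png

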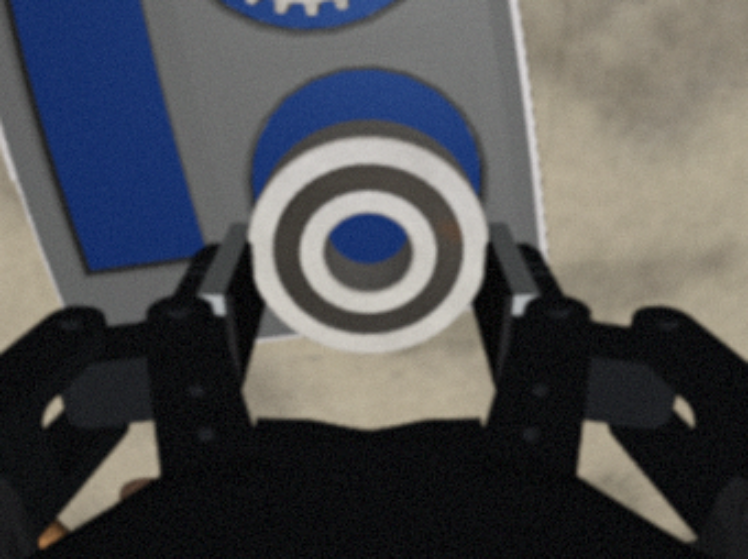

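Run:
```python
from h import *
c=pickle.load(open('pics/w5.pkl','rb'))
px=[(366,67),(300,90),(435,90),(250,160),(483,170),(263,130),(472,130)]
for z in(.011,.005): print(circ([wplane(c,90+u/2.2-.3,130+v/2.2-.3,z) for u,v in px]))
px=[(250,245),(488,245),(369,135),(369,352),(285,322),(450,325)]
for dz in (.010,.0165,.022):print(circ([wplane(c,90+u/2.2-.3,130+v/2.2-.3,c['s']['tool_pos'][2]+dz) for u,v in px]))
```

```text
(array([ 0.54353298, -0.4698785 ]), np.float64(0.03355611544823689))
(array([ 0.54342494, -0.47208219]), np.float64(0.034709380592979774))
(array([ 0.5441385 , -0.47028788]), np.float64(0.027096709206191557))
(array([ 0.54426353, -0.46710919]), np.float64(0.025761936178346524))
(array([ 0.54436932, -0.46441953]), np.float64(0.024632512847079673))
```

Call:
servo_tool --series '[[[-1,-3,-12],[0,0,0],0.4],[[0,0,-12],[0,0,0],0.4],[[0,0,-7],[0,0,0],0.4],[[0,0,-5],[0,0,0],0.4],[[0,0,0],[0,0,0],0.4],[[0,0,0],[0,0,0],0.4],[[0,0,0],[0,0,0],0.4],[[0,0,0],[0,0,0],0.4],[[0,0,0],[0,0,0],0.4],[[0,0,0],[0,0,0],0.4]]'

```text
clock: 10.5
tool_pos: [0.5412, -0.48, 0.0078]
tool_rot: [-1.573, -0.0, -1.615]
wrist_force: [-4.1, 1.6, 9.7]
gripper_width: 0.05
```

Run:
```python
from h import *
c=grab('wrist','w6'); cv2.imwrite('pics/w6z.png',cv2.resize(c['frame'][130:384,90:430],None,fx=2.2,fy=2.2)); print(c['s']['tool_pos'])
```

```text
[ 0.54123902 -0.4799914   0.00780329]
```

View pics/w6z.png

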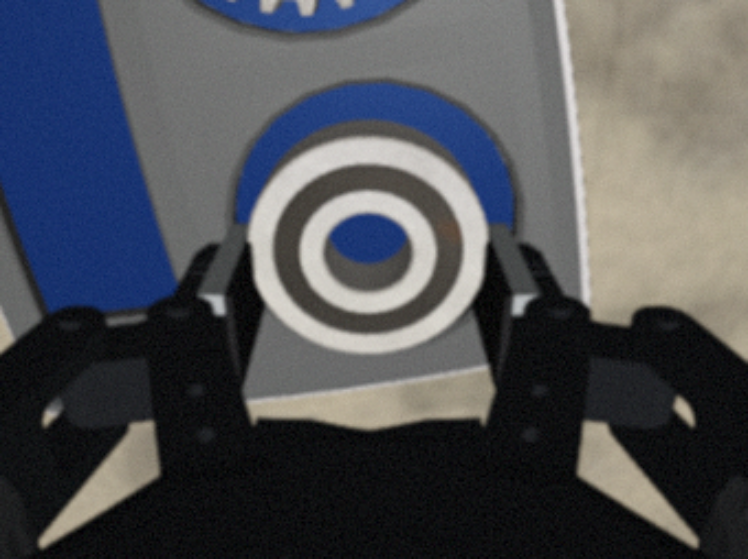

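Run:
```python
from h import *
c=pickle.load(open('pics/w6.pkl','rb'))
px=[(375,79),(310,98),(440,95),(238,200),(515,200),(258,145),(497,145)]
for z in(.011,.005): print(circ([wplane(c,90+u/2.2-.3,130+v/2.2-.3,z) for u,v in px]))
px=[(250,245),(488,245),(369,135),(369,352),(285,322),(450,325)]
for dz in (.010,.0165):print(circ([wplane(c,90+u/2.2-.3,130+v/2.2-.3,c['s']['tool_pos'][2]+dz) for u,v in px]))
```

```text
(array([ 0.54381939, -0.46827821]), np.float64(0.03224444270259672))
(array([ 0.54378182, -0.47083778]), np.float64(0.03363842295801773))
(array([ 0.54174258, -0.47352488]), np.float64(0.02709420229734475))
(array([ 0.54188766, -0.47035068]), np.float64(0.025759855764041415))
```

Call:
servo_tool --series '[[[2,0,1],[0,0,0],0.4],[[0,0,0],[0,0,0],0.4],[[0,0,0],[0,0,0],0.8],[[0,0,0],[0,0,0],0.8],[[0,0,0],[0,0,0],0.8],[[0,0,0],[0,0,0],0.8],[[0,0,15],[0,0,0],0.8],[[0,0,30],[0,0,0],0.8],[[0,0,20],[0,0,0],0.8],[[0,0,0],[0,0,0],0.8]]'

```text
clock: 11.55
tool_pos: [0.5463, -0.4812, 0.078]
tool_rot: [-1.565, -0.004, -1.615]
wrist_force: [0.4, -0.8, -0.2]
gripper_width: 0.0683
```

Run:
```python
from h import *
c=grab('wrist','w7'); cv2.imwrite('pics/w7z.png',cv2.resize(c['frame'],None,fx=1.5,fy=1.5)); print(c['s']['tool_pos'])
```

```text
[ 0.54632935 -0.48115418  0.07800587]
```

View pics/w7z.png

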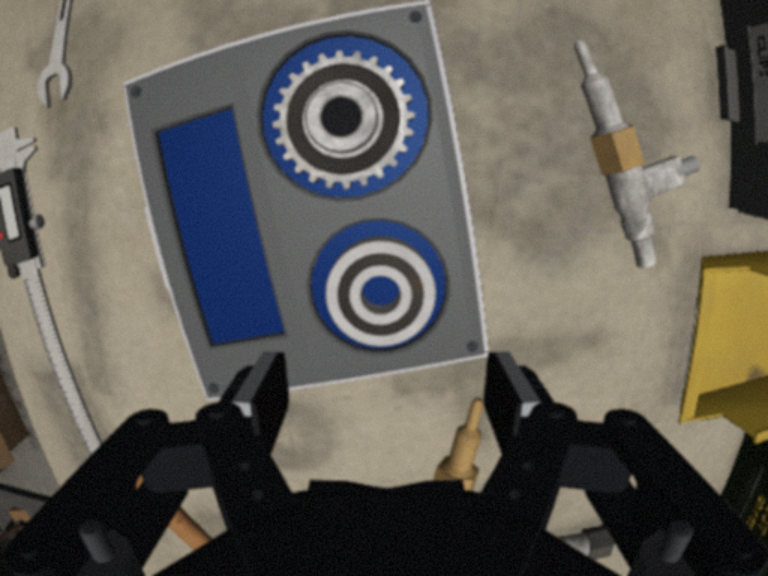

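Run:
```python
from h import *
c=pickle.load(open('pics/w7.pkl','rb'))
for u,v in((332,293),(430,293),(381,245),(381,342),(350,260),(412,328), (345,110-22),(345,150),(295,115),(395,115),(200,240),(310,200)): print(u,v,np.round(wdepth(c,u/1.5,v/1.5)*1000,1))
```

```text
332 293 [ 521.9 -468.9   19.2]
430 293 [ 568.1 -471.    19.3]
381 245 [ 546.1 -446.9   20.6]
381 342 [ 543.8 -494.6   19.9]
350 260 [ 531.5 -453.4   19.5]
412 328 [ 559.1 -487.9   20.1]
345 88 [ 534.1 -376.3   26.9]
345 150 [ 532.6 -403.3   24.2]
295 115 [ 510.4 -385.4   18.7]
395 115 [ 555.  -388.5   19.1]
200 240 [ 452.5 -441.6    4.7]
310 200 [ 513.8 -425.2   11.9]
```

Call:
servo_tool --series '[[[-10,22,0],[0,0,-0.5],0.6],[[-14,42,0],[0,0,-0.5],0.6],[[-14,42,0],[0,0,-0.5],0.6],[[-14,42,0],[0,0,0],0.6],[[-14,42,0],[0,0,0],0.6],[[-12,42,0],[0,0,0],0.6],[[0,0,-15],[0,0,0],0.6],[[0,0,-15],[0,0,0],0.6],[[0,0,0],[0,0,0],0.6],[[0,0,0],[0,0,0],0.6]]'

```text
clock: 12.6
tool_pos: [0.4659, -0.2481, 0.0429]
tool_rot: [-1.572, 0.0, -1.641]
wrist_force: [-0.6, -0.3, -0.1]
gripper_width: 0.0516
```

Run:
```python
from h import *
c=grab('wrist','w8'); cv2.imwrite('pics/w8z.png',cv2.resize(c['frame'],None,fx=1.5,fy=1.5)); print(c['s']['tool_pos'])
```

```text
[ 0.46590418 -0.24806834  0.04293188]
```

View pics/w8z.png

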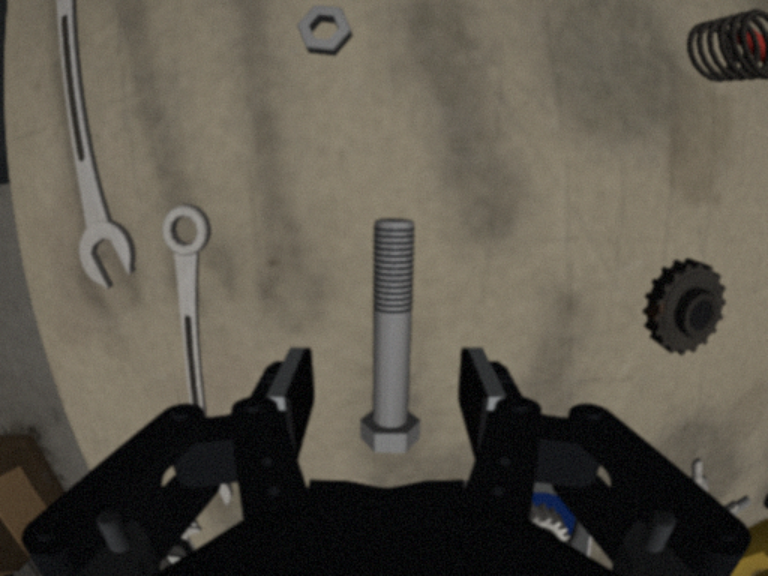

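Run:
```python
from h import *
c=pickle.load(open('pics/w8.pkl','rb'))
for u,v,z in((394,220,.016),(389,420,.025),(389,450,.012),(393,310,.018)): print(np.round(wplane(c,u/1.5,v/1.5,z)*1000,1))
px=[(685,263),(722,300),(650,312),(683,350),(712,338),(660,280)]
print(circ([wplane(c,u/1.5,v/1.5,.010) for u,v in px]))
```

```text
[ 472.6 -198.7   16. ]
[ 465.  -280.4   25. ]
[ 463.3 -306.    12. ]
[ 469.8 -233.9   18. ]
(array([ 0.61567748, -0.24787638]), np.float64(0.02466800896847413))
```

Call:
servo_tool --series '[[[3,-1,-15],[0,0,-1],0.6],[[0,0,-12],[0,0,0],0.6],[[0,0,-7],[0,0,0],0.5],[[0,0,-3],[0,0,0],0.3],[[0,0,0],[0,0,0],0.05],[[0,0,0],[0,0,0],0.05],[[0,0,0],[0,0,0],0.05],[[0,0,0],[0,0,0],0.05],[[0,0,0],[0,0,0],0.05],[[0,0,0],[0,0,0],0.05]]'

```text
clock: 13.65
tool_pos: [0.4691, -0.2492, 0.0061]
tool_rot: [-1.571, -0.0, -1.658]
wrist_force: [-0.2, 0.1, -1.7]
gripper_width: 0.0132
```

Call:
servo_tool --series '[[[0,0,15],[0,0,0],0.05],[[0,-10,35],[0,0,0],0.05],[[-1,-40,10],[0,0,3.5],0.05],[[-2,-45,0],[0,0,3.5],0.05],[[-2,-45,0],[0,0,3.5],0.05],[[-1,-40,0],[0,0,2.5],0.05],[[0,-8,-10],[0,0,0],0.05],[[0,0,-15],[0,0,0],0.05],[[0,0,0],[0,0,0],0.05],[[0,0,0],[0,0,0],0.05]]'

```text
clock: 14.65
tool_pos: [0.4635, -0.4347, 0.0405]
tool_rot: [-1.571, 0.002, -1.429]
wrist_force: [-0.0, 0.0, -1.6]
gripper_width: 0.0133
```

Run:
```python
from h import *
c=grab('wrist','w9'); cv2.imwrite('pics/w9z.png',cv2.resize(c['frame'],None,fx=1.5,fy=1.5)); print(c['s']['tool_pos'])
```

```text
[ 0.46348202 -0.43466232  0.04049121]
```

View pics/w9z.png

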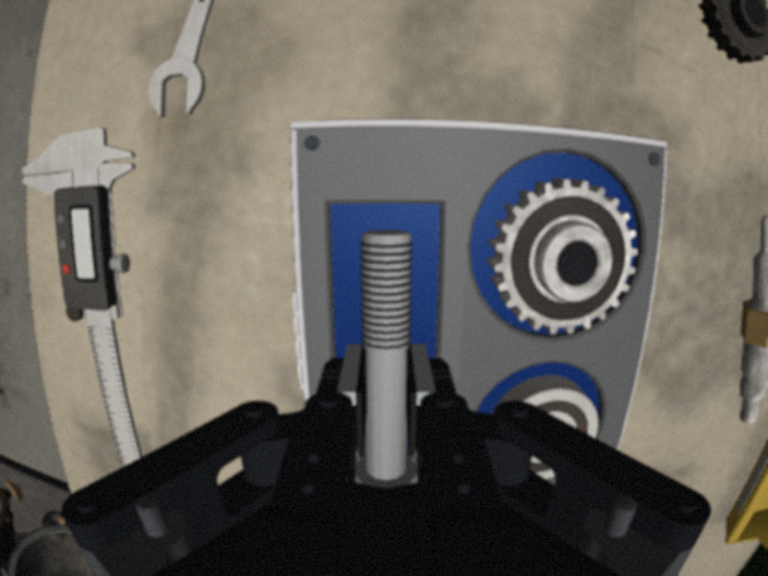

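Run:
```python
from h import *
c=pickle.load(open('pics/w9.pkl','rb'))
a=wplane(c,385/1.5,203/1.5,.011); b=wplane(c,386/1.5,234/1.5,.0405-.006+.010+.004); l=wplane(c,328/1.5,300/1.5,.005); r=wplane(c,441/1.5,300/1.5,.005)
R=np.array([[np.cos(.14),np.sin(.14)],[-np.sin(.14),np.cos(.14)]])
o=np.array([.463,-.4375])
for p in(a,b,l,r): print(np.round(R@(p[:2]-o)*1000,1))
```

```text
[ 0.7 58.8]
[ 1.1 52.5]
[-23.2  17.9]
[24.2 18. ]
```

Call:
servo_tool --series '[[[-1,-2,-10],[0,0,0],0.05],[[0,0,-10],[0,0,0],0.05],[[0,0,-5],[0,0,0],0.05],[[0,0,-2.5],[0,0,0],0.05],[[0,0,0],[0,0,0],0.05],[[0,0,0],[0,0,0],0.05],[[0,0,0],[0,0,0],0.4],[[0,0,0],[0,0,0],0.4],[[0,0,0],[0,0,0],0.4],[[0,0,0],[0,0,0],0.4]]'

```text
clock: 15.7
tool_pos: [0.4623, -0.4393, 0.0138]
tool_rot: [-1.571, -0.0, -1.432]
wrist_force: [-0.8, -0.3, 0.1]
gripper_width: 0.0343
```

Call:
servo_tool --series '[[[0,0,15],[0,0,0],0.4],[[0,0,30],[0,0,0],0.5],[[0,0,30],[0,0,0],0.6],[[0,0,0],[0,0,0],0.7],[[0,0,0],[0,0,0],0.8],[[0,0,0],[0,0,0],0.8],[[0,0,0],[0,0,0],0.8],[[0,0,0],[0,0,0],0.8],[[0,0,0],[0,0,0],0.8],[[0,0,0],[0,0,0],0.8]]'

```text
clock: 16.7
tool_pos: [0.462, -0.439, 0.0881]
tool_rot: [-1.571, 0.001, -1.431]
wrist_force: [-0.8, 0.5, 0.8]
gripper_width: 0.0684
```

Run:
```python
from h import *
c=grab('wrist','w10'); cv2.imwrite('pics/w10z.png',cv2.resize(c['frame'],None,fx=1.5,fy=1.5)); print(c['s']['tool_pos'])
```

```text
[ 0.46203644 -0.4390228   0.08814508]
```

View pics/w10z.png

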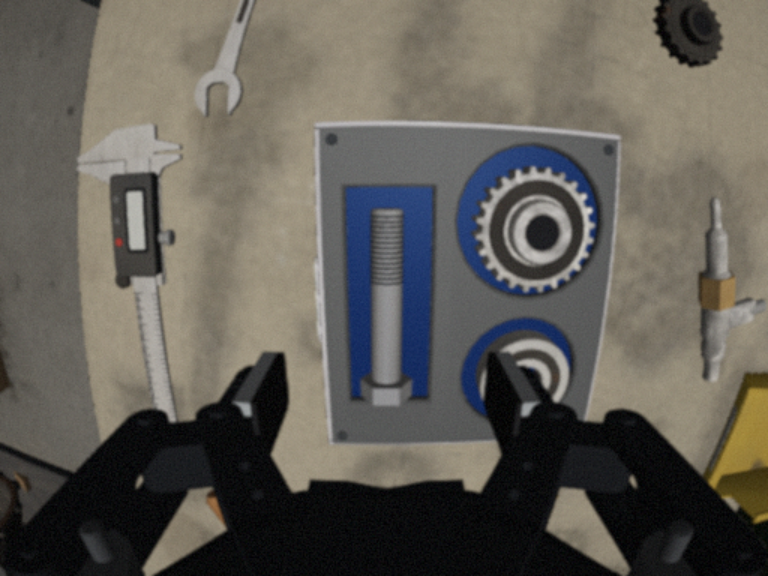

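Run:
```python
from h import *
c=pickle.load(open('pics/w10.pkl','rb'))
o=np.array([.463,-.4375]);R=np.array([[np.cos(.14),np.sin(.14)],[-np.sin(.14),np.cos(.14)]])
def l(u,v):
    p=wdepth(c,u/1.5,v/1.5); return np.round(np.r_[R@(p[:2]-o),p[2]]*1000,1)
for u,v in((388,212),(388,230),(387,270),(387,300),(387,350),(387,370),(387,384),(387,389),(387,393),(387,398),(387,402),(387,407),(387,415),(355,380),(330,300)): print(u,v,l(u,v))
```

```text
388 212 [ 0.2 47.  20.6]
388 230 [ 0.2 38.5 20.9]
387 270 [-0.3 19.1 21.4]
387 300 [-0.3  4.5 23. ]
387 350 [ -0.3 -21.6  24.1]
387 370 [ -0.3 -32.7  24.4]
387 384 [ -0.3 -41.6  23.1]
387 389 [ -0.3 -41.1  29.4]
387 393 [ -0.3 -44.1  28.4]
387 398 [ -0.3 -47.3  28. ]
387 402 [ -0.3 -49.4  28.5]
387 407 [ -0.3 -63.9   9.7]
387 415 [ -0.3 -69.1  10.1]
355 380 [-18.5 -49.2   4.2]
330 300 [-29.9   0.5  10.4]
```

Call:
servo_tool --series '[[[14,16,0],[0,0,0],0.8],[[28,36,0],[0,0,0],0.8],[[28,36,0],[0,0,0],0.8],[[28,36,0],[0,0,0],0.8],[[28,36,0],[0,0,0],0.8],[[27,29,-10],[0,0,0],0.8],[[0,0,-15],[0,0,0],0.8],[[0,0,-15],[0,0,0],0.8],[[0,0,0],[0,0,0],0.8],[[0,0,0],[0,0,0],0.8]]'

```text
clock: 17.75
tool_pos: [0.6139, -0.2519, 0.0479]
tool_rot: [-1.573, -0.0, -1.434]
wrist_force: [0.4, -0.1, 0.8]
gripper_width: 0.0681
```

Run:
```python
from h import *
c=grab('wrist','w11'); cv2.imwrite('pics/w11z.png',cv2.resize(c['frame'][110:384,90:430],None,fx=2.1,fy=2.1)); print(c['s']['tool_pos'])
```

```text
[ 0.61387268 -0.25191814  0.04793582]
```

View pics/w11z.png

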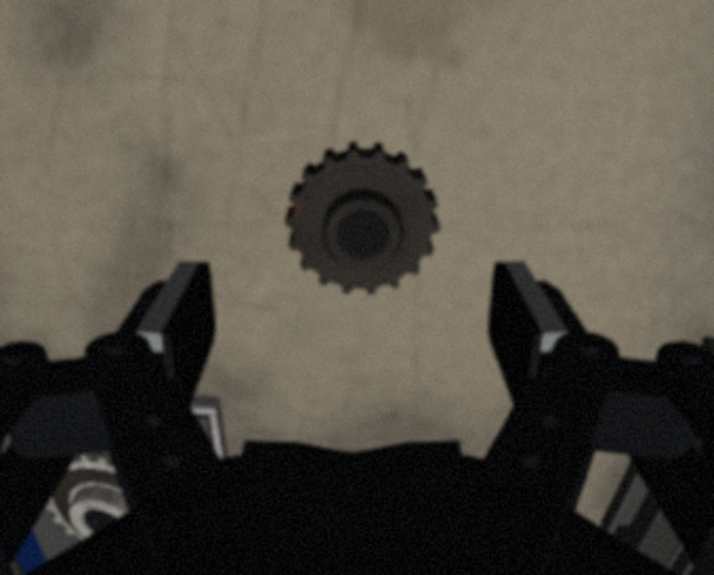

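Run:
```python
from h import *
c=pickle.load(open('pics/w11.pkl','rb'))
for u,v,z in((363,220,.010),(363,234,.02)): print(np.round(wplane(c,90+u/2.1-.3,110+v/2.1-.3,z)*1000,1))
```

```text
[ 616.9 -246.9   10. ]
[ 616.8 -247.6   20. ]
```

Call:
servo_tool --series '[[[3,4.5,-15],[0,0,0],0.8],[[0,0,-18],[0,0,0],0.8],[[0,0,-8],[0,0,0],0.8],[[0,0,-5],[0,0,0],0.7],[[0,0,0],[0,0,0],0.35],[[0,0,0],[0,0,0],0.35],[[0,0,0],[0,0,0],0.35],[[0,0,0],[0,0,0],0.35],[[0,0,0],[0,0,0],0.35],[[0,0,0],[0,0,0],0.35]]'

```text
clock: 18.8
tool_pos: [0.6181, -0.2457, 0.0026]
tool_rot: [-1.571, -0.0, -1.432]
wrist_force: [0.2, 0.4, -1.1]
gripper_width: 0.0453
```

Call:
servo_tool --series '[[[0,0,10],[0,0,0],0.35],[[0,0,30],[0,0,0],0.35],[[0,15,35],[0,0,0],0.35],[[0,35,10],[0,0,0],0.35],[[-2,45,0],[0,0,0],0.35],[[-2,45,0],[0,0,0],0.35],[[-2,45,0],[0,0,0],0.35],[[-2,45,0],[0,0,0],0.35],[[-2,45,0],[0,0,0],0.35],[[-2,45,0],[0,0,0],0.35]]'

```text
clock: 19.8
tool_pos: [0.606, 0.0762, 0.0885]
tool_rot: [-1.57, -0.0, -1.431]
wrist_force: [1.1, 0.1, -1.7]
gripper_width: 0.0451
```

Target pocket (603, 181): remaining about (−2, +105).

Call:
servo_tool --series '[[[-1,45,0],[0,0,0],0.35],[[-1,40,0],[0,0,0],0.35],[[0,20,-10],[0,0,0],0.35],[[0,0,-20],[0,0,0],0.35],[[0,0,-15],[0,0,0],0.35],[[0,0,0],[0,0,0],0.35],[[0,0,0],[0,0,0],0.35],[[0,0,0],[0,0,0],0.35],[[0,0,0],[0,0,0],0.35],[[0,0,0],[0,0,0],0.35]]'

```text
clock: 20.8
tool_pos: [0.6045, 0.1792, 0.0432]
tool_rot: [-1.57, 0.0, -1.432]
wrist_force: [-0.6, 0.4, -1.0]
gripper_width: 0.0448
```

Run:
```python
from h import *
c=grab('wrist','w12'); cv2.imwrite('pics/w12z.png',cv2.resize(c['frame'][110:384,90:430],None,fx=2.1,fy=2.1)); print(c['s']['tool_pos'])
```

```text
[0.60454741 0.17915613 0.04322337]
```

View pics/w12z.png

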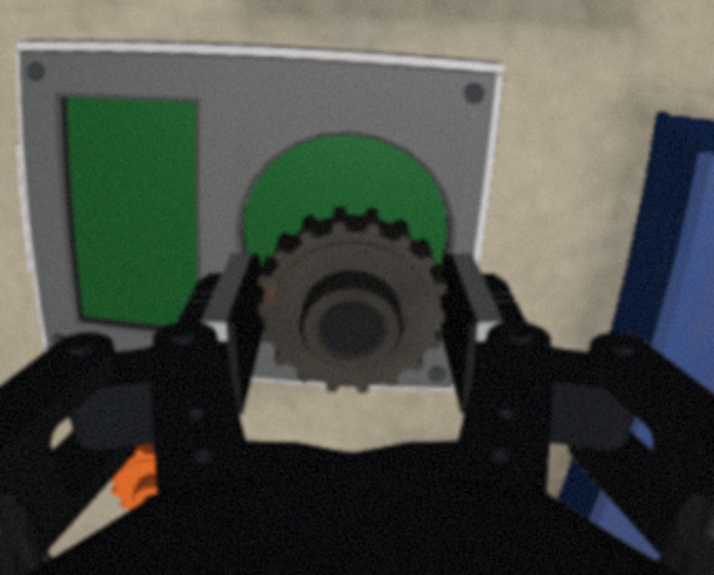

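Run:
```python
from h import *
c=pickle.load(open('pics/w12.pkl','rb'))
W=lambda u,v,z:wplane(c,90+u/2.1-.3,110+v/2.1-.3,z)
px=[(345,134),(285,152),(405,150),(244,222),(450,222),(256,185),(437,185)]
for z in(.011,.005): print(circ([W(u,v,z) for u,v in px]))
z=c['s']['tool_pos'][2]-.0026
px=[(355,210),(280,240),(430,240),(258,310),(300,370),(345,390)]
print(circ([W(u,v,z+.008) for u,v in px]),W(352,327,z+.02),np.round([W(u,v,.005) for u,v in((64,97),(198,99),(81,316),(200,330))],4))
```

```text
(array([0.60310133, 0.18075506]), np.float64(0.031126140100436173))
(array([0.60338763, 0.17838967]), np.float64(0.0321981027236483))
(array([0.60641139, 0.17726925]), np.float64(0.025000482796826665)) [0.60497216 0.17805578 0.06062337] [[0.5095 0.2107 0.005 ]
 [0.5537 0.2149 0.005 ]
 [0.5151 0.1337 0.005 ]
 [0.5589 0.1368 0.005 ]]
```

Call:
servo_tool --series '[[[-2,2,-12],[0,0,0],0.35],[[0,0,-12],[0,0,0],0.35],[[0,0,-6],[0,0,0],0.35],[[0,0,-4.5],[0,0,0],0.35],[[0,0,0],[0,0,0],0.35],[[0,0,0],[0,0,0],0.35],[[0,0,0],[0,0,0],0.75],[[0,0,0],[0,0,0],0.75],[[0,0,0],[0,0,0],0.75],[[0,0,0],[0,0,0],0.75]]'

```text
clock: 21.85
tool_pos: [0.6022, 0.1814, 0.0081]
tool_rot: [-1.571, 0.0, -1.432]
wrist_force: [-0.0, -0.4, 0.8]
gripper_width: 0.0637
```

Call:
servo_tool --series '[[[0,0,15],[0,0,0],0.75],[[0,0,30],[0,0,0],0.75],[[0,0,35],[0,0,0],0.75],[[0,0,0],[0,0,0],0.75],[[0,0,0],[0,0,0],0.75],[[0,0,0],[0,0,0],0.75],[[0,0,0],[0,0,0],0.75],[[0,0,0],[0,0,0],0.75],[[0,0,0],[0,0,0],0.75],[[0,0,0],[0,0,0],0.75]]'

```text
clock: 22.85
tool_pos: [0.602, 0.1814, 0.0876]
tool_rot: [-1.571, 0.0, -1.431]
wrist_force: [-0.4, 0.2, 0.2]
gripper_width: 0.064
```

Run:
```python
from h import *
c=grab('wrist','w13'); cv2.imwrite('pics/w13z.png',cv2.resize(c['frame'],None,fx=1.5,fy=1.5)); print(c['s']['tool_pos'])
```

```text
[0.60195872 0.18135692 0.08764389]
```

View pics/w13z.png

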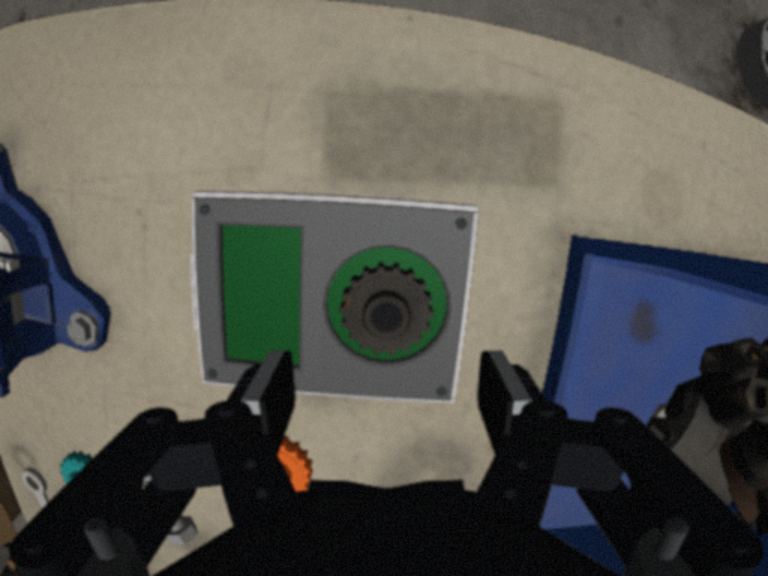

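Call:
servo_tool --series '[[[-14,-18,0],[0,0,2],0.6],[[-28,-36,0],[0,0,2.5],0.5],[[-28,-36,0],[0,0,2.5],0.5],[[-28,-36,0],[0,0,2.5],0.5],[[-28,-36,0],[0,0,2.5],0.5],[[-13,-19,-10],[0,0,0.8],0.5],[[0,0,-20],[0,0,0],0.5],[[0,0,-10],[0,0,0],0.5],[[0,0,0],[0,0,0],0.5],[[0,0,0],[0,0,0],0.5]]'

```text
clock: 23.9
tool_pos: [0.4636, 0.0013, 0.0482]
tool_rot: [-1.57, 0.0, -1.207]
wrist_force: [0.2, -0.1, 0.2]
gripper_width: 0.0426
```

Run:
```python
from h import *
d=pickle.load(open('pics/w13.pkl','rb'))
for u,v in((350,305),(425,305),(387,270),(387,348),(360,285)): print(np.round(wdepth(d,u/1.5,v/1.5)*1000,1))
c=grab('wrist','w14'); cv2.imwrite('pics/w14z.png',cv2.resize(c['frame'],None,fx=1.5,fy=1.5)); print(c['s']['tool_pos'])
```

```text
[584.1 180.   16.1]
[621.6 185.4  16.5]
[600.2 200.   13.6]
[605.9 159.7  17.1]
[587.9 191.1  16.1]
[0.46362373 0.00134291 0.04820998]
```

View pics/w14z.png

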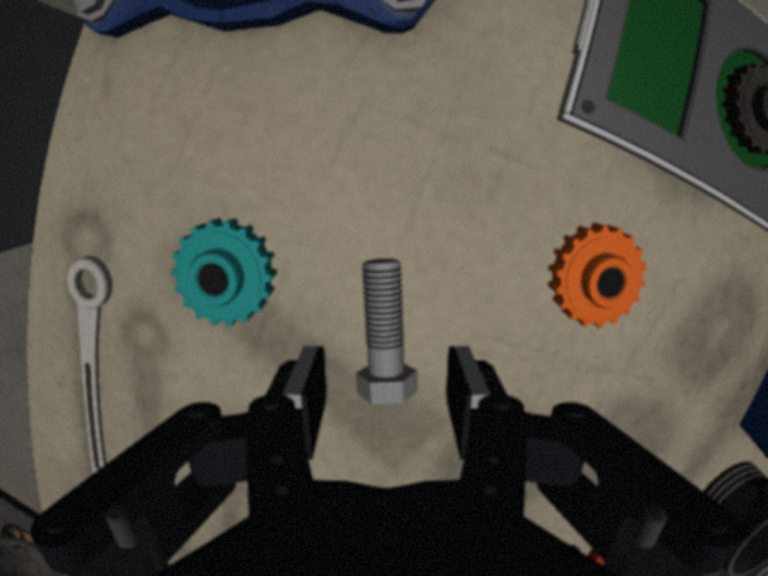

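Run:
```python
from h import *
c=pickle.load(open('pics/w14.pkl','rb'))
a=wplane(c,381/1.5,262/1.5,.014);b=wplane(c,388/1.5,366/1.5,.022);e=wplane(c,388/1.5,400/1.5,.015)
print(a,b,e,(a+e)/2,np.degrees(np.arctan2(-(a-e)[0],(a-e)[1])), np.degrees(np.arctan2(-(a-b)[0],(a-b)[1])),'tool',np.degrees(-1.207+np.pi/2))
```

```text
[0.45101613 0.03035526 0.014     ] [ 0.4687941  -0.00835413  0.022     ] [ 0.47618872 -0.02756464  0.015     ] [0.46360243 0.00139531 0.0145    ] 23.49027173489649 24.667796603061372 tool 20.84399412770963
```

Call:
servo_tool --series '[[[0,0,-17],[0,0,3],0.5],[[0,0,-13],[0,0,0],0.5],[[0,0,-8],[0,0,0],0.5],[[0,0,-4],[0,0,0],0.3],[[0,0,0],[0,0,0],0.05],[[0,0,0],[0,0,0],0.05],[[0,0,0],[0,0,0],0.05],[[0,0,0],[0,0,0],0.05],[[0,0,0],[0,0,0],0.05],[[0,0,0],[0,0,0],0.05]]'

```text
clock: 24.95
tool_pos: [0.4633, 0.0003, 0.0062]
tool_rot: [-1.57, -0.0, -1.156]
wrist_force: [1.3, 0.4, 0.6]
gripper_width: 0.0135
```

Call:
servo_tool --series '[[[0,0,15],[0,0,0],0.05],[[5,12,35],[0,0,-2],0.05],[[16,40,10],[0,0,-4.5],0.05],[[16,40,0],[0,0,-4.5],0.05],[[16,40,0],[0,0,-4.5],0.05],[[14,33,0],[0,0,-4.3],0.05],[[4,10,-10],[0,0,0],0.05],[[0,0,-15],[0,0,0],0.05],[[0,0,0],[0,0,0],0.05],[[0,0,0],[0,0,0],0.05]]'

```text
clock: 25.95
tool_pos: [0.5336, 0.1744, 0.0407]
tool_rot: [-1.572, -0.001, -1.501]
wrist_force: [0.0, -0.5, -0.7]
gripper_width: 0.0136
```

Run:
```python
from h import *
c=grab('wrist','w15'); cv2.imwrite('pics/w15z.png',cv2.resize(c['frame'],None,fx=1.5,fy=1.5)); print(c['s']['tool_pos'])
```

```text
[0.5335614  0.17444483 0.04068093]
```

View pics/w15z.png

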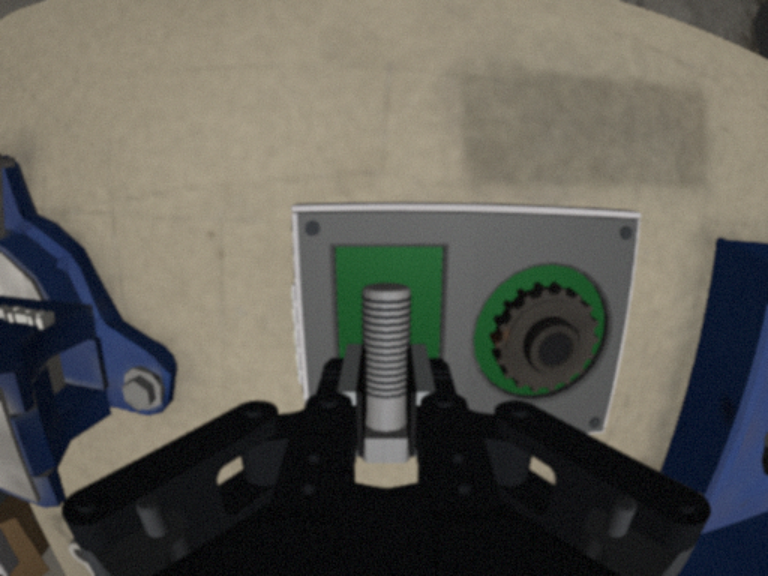

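Run:
```python
from h import *
c=pickle.load(open('pics/w15.pkl','rb'))
th=.069;R=np.array([[np.cos(th),np.sin(th)],[-np.sin(th),np.cos(th)]]);o=np.array([.5344,.1753])
for u,v,z in((388,245,.011),(386,288,.0405-.006+.014),(333,300,.005),(444,300,.005)): print(np.round(R@(wplane(c,u/1.5,v/1.5,z)[:2]-o)*1000,1))
```

```text
[ 0.1 38.7]
[-0.6 31.9]
[-22.9  14.3]
[23.7 14.3]
```

Call:
servo_tool --series '[[[1,-1.5,-10],[0,0,0],0.05],[[0,0,-10],[0,0,0],0.05],[[0,0,-5],[0,0,0],0.05],[[0,0,-3],[0,0,0],0.05],[[0,0,0],[0,0,0],0.05],[[0,0,0],[0,0,0],0.05],[[0,0,0],[0,0,0],0.35],[[0,0,0],[0,0,0],0.35],[[0,0,0],[0,0,0],0.35],[[0,0,0],[0,0,0],0.35]]'

```text
clock: 27.0
tool_pos: [0.5353, 0.1739, 0.0132]
tool_rot: [-1.57, 0.0, -1.501]
wrist_force: [-0.2, -0.5, -1.0]
gripper_width: 0.03
```

Call:
servo_tool --series '[[[0,0,15],[0,0,0],0.35],[[0,0,30],[0,0,0],0.5],[[0,0,30],[0,0,0],0.6],[[0,0,0],[0,0,0],0.6],[[0,0,0],[0,0,0],0.6],[[0,0,0],[0,0,0],0.6],[[0,0,0],[0,0,0],0.6],[[0,0,0],[0,0,0],0.6],[[0,0,0],[0,0,0],0.6],[[0,0,0],[0,0,0],0.6]]'

```text
clock: 28.0
tool_pos: [0.535, 0.1739, 0.0877]
tool_rot: [-1.571, -0.0, -1.501]
wrist_force: [0.9, 0.3, 0.9]
gripper_width: 0.0508
```

Run:
```python
from h import *
c=grab('wrist','w16'); cv2.imwrite('pics/w16z.png',cv2.resize(c['frame'],None,fx=1.5,fy=1.5)); print(c['s']['tool_pos'])
c=grab('top','t16'); cv2.imwrite('pics/t16z.png',cv2.resize(c['frame'][125:255,270:430],None,fx=4,fy=4))
```

```text
[0.53499314 0.17389756 0.08768984]
```

View pics/w16z.png

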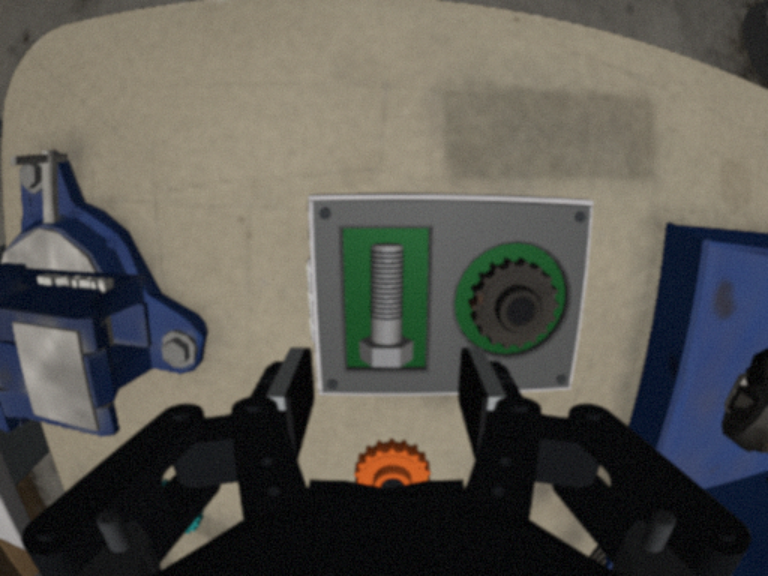

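View pics/t16z.png

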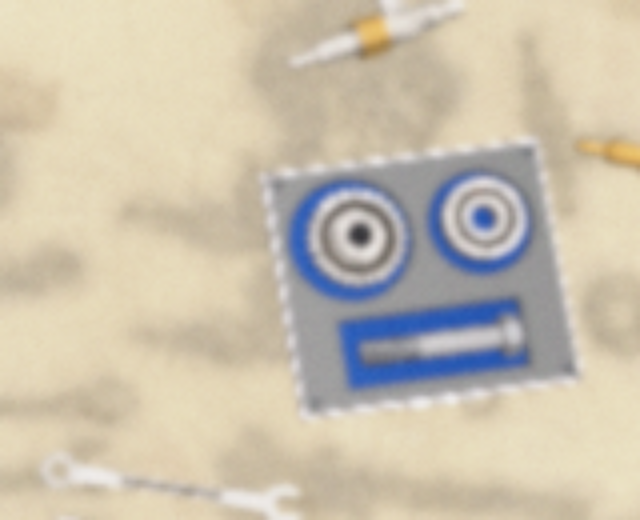

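Run:
```python
from h import *
c=pickle.load(open('pics/w16.pkl','rb'))
th=.069;R=np.array([[np.cos(th),np.sin(th)],[-np.sin(th),np.cos(th)]]);o=np.array([.5344,.1753])
for u,v in((387,248),(387,270),(386,320),(386,345),(386,352),(386,358),(386,364),(386,372),(352,300), (478,305),(555,300),(518,268),(520,345),(490,270)):
    p=wdepth(c,u/1.5,v/1.5); print(u,v,np.round(np.r_[R@(p[:2]-o),p[2]]*1000,1))
```

```text
387 248 [ 1.2 29.8 20.9]
387 270 [ 1.2 19.1 21.4]
386 320 [ 0.8 -5.6 23.6]
386 345 [  0.8 -18.6  24.5]
386 352 [  0.8 -20.8  28. ]
386 358 [  0.8 -23.5  29.4]
386 364 [  0.8 -27.   29. ]
386 372 [  0.8 -40.7  10.6]
352 300 [-17.3  -1.6   3.7]
478 305 [47.5 -0.  17.2]
555 300 [94.8 -1.6  4.4]
518 268 [67.8 19.1 15.8]
520 345 [ 72.5 -22.9  16.8]
490 270 [54.9 16.1  8.2]
```

```bash
python3 -c "
from cell import close_job; print(close_job())"
```

```text
the job is handed in; nothing more can be done
None
```

I made up both kits and handed the job in at about 28 s, well under the 106 s limit. The parts went in the order asked: large gear, bearing and long bolt on the blue board, then small dark gear and short bolt on the green one. I left the orange and turquoise gears alone.

My last wrist-camera depth checks showed every part lying on its pocket floor, within 1 mm or so:

| Part | Measured height | Expected height |
|---|---|---|
| Large gear, rim | about 19 mm | 19 mm |
| Bearing, all round | 19–20.6 mm | 20 mm |
| Small gear, rim | about 16–17 mm | 17 mm |
| Long bolt, head / shank tip | 28–29 mm / about 21 mm | 29 mm / 21 mm |
| Short bolt, head / shank tip | 28–29 mm / about 21 mm | 29 mm / 21 mm |

- **Position:** both bolts lie along their slots, clear of the ends. Both gears are hub up, and the gripper finished about 88 mm above the bench, touching nothing.
- **Fingertip contact:** the fingertips touched the board rim (about 10 N) while I was setting the bearing. I raised them 1 mm and let it drop a few millimetres, and it settled flat.
- **Depth outliers:** readings at the gears' tooth edges and hub edge were off, for example 13.6 mm on the small gear and 24–27 mm on the large one. I took these as edge or hub effects.

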